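Turn the flask's lid until its lugs drop home

TASK

The lid of the stainless flask has been left sitting high, with its hidden lugs resting on the rim. Turn it clockwise where it sits, without taking it off the flask, until you feel it drop, leave it fully home and level, and let go. Leave the lunchbox and the shuttlecocks as they are.

Things in the scene. Friction and masses are not known exactly. Their poses are not given: they have to be found in the camera images.
- lid: Loose white plastic lid, about 140 g, sitting high on the flask. Round cap 84 mm across, 12 mm thick, with a 14 mm deep skirt. Origin on its axis at the cap's underside, the face that meets the rim; the cap's top is at z = +12 mm. x runs along the grip bar, y across it, z up. It turns easily; once pinched, a light push down of a few newtons helps it to drop.
- lid_bar (a point): Middle of the lid's grip bar (the folded flip-top mouthpiece), the part to pinch: a straight bar standing across the cap's top through its centre, 66 mm long, 20 mm wide, 30 mm tall, its top 42 mm above the lid's origin. This point is 27 mm above the lid's origin; same axes as the lid.
- lid_lugs (a point): Centre of the plane of the lugs' lower faces, 9 mm below the lid's origin. Hidden by the skirt: a plug 54 mm wide, 22 mm long, already in the neck with 2 mm play, and three equal lugs 120 degrees apart, 9 mm tall, now on the rim. 20 to 80 degrees of clockwise turn seen from above (it differs each time) brings them over three slots; they drop in within about 5 degrees of exact.
- flask: Wide stainless flask, 88 mm across, in a chrome three-prong holder 106 mm across screwed to a glass shelf: it can neither move nor turn. Origin at the centre of its underside, on the shelf's top 50 mm above the table; z up. The rim slots are hidden by the lid and the flask's yaw tells nothing of where they are.
- rim (a point): Centre of the flask's rim (top of its 72 mm wide neck), 120 mm above the flask's origin. The lid's origin is 9 mm above this point while the lid sits high, and level with it when the lid is home.
- lunchbox: Pink plastic lunchbox with four latches, 140 x 192 x 71 mm, loose on the glass shelf to the left or right of the flask. Origin at the centre of its underside; y along its length. Leave alone.
- shuttle0: Shuttlecock standing upright on its cork base, 84 mm tall, 64 mm across the top, in the row beyond the flask. Origin at the centre of the base's underside. Easily tipped: leave alone.
- shuttle1: Like shuttle0, next in the row.
- shuttle2: Like shuttle0, last in the row.
Not all that is in view belongs to the job. Leave any yellow look-alike of the lid alone.

How it is judged:
By the outcome, as a careful person would: the job done as asked, in the order asked, and still so for the second after the job is handed in, with the robot touching nothing.
It also fails if it takes over 58 s, if anything falls off the work surface, if the arm or the gripper's body presses on something with over 40 N, if the wrist force passes 120 N, or if a joint passes its speed limit or range.

ROBOT

A 7-joint arm with a two-finger parallel gripper is mounted at the origin on the work surface. World frame = base frame: x ahead of the robot, y to its left, z up, the work surface at z = 0. Lengths are in m, angles in rad, forces in N, time in s.
With the tool pointing down it reaches from about 0.4 to 0.925 m from the base axis. Payload 5.6 kg.
Tool frame: the origin (TCP) lies between the finger pads; the fingertips stand 19 mm ahead of it and the grasp point (between the pads) is the TCP (arm.tip_extent is the distance from the TCP to the fingertips, in m); x points along the fingers, z is the direction in which the jaws open and shut, and the axes are right-handed (so a half turn about x gives the same grasp; the last joint's range is limited). The gripper opens to 85 mm and grips with 20 to 120 N. Pads are 22 mm wide; open, the fingers measure 114 mm over their backs; the gripper's body (76 mm by 85 mm) begins 54 mm behind the grasp point. The pads swing forward as they close: fully open they stand 13 mm farther back than shut.
Start: joints at [1.227, 0.468, -0.012, 1.603, 0.006, 1.071, -0.056], TCP at [0.193, -0.621, 0.25] pointing down, gripper open.
Joint ranges: [-2.53, 2.53], [-0.31, 2.02], [-1.57, 1.55], [0.28, 2.44], [-1.29, 4.43], [0.15, 1.84], [-2.92, 2.92]. Speed limits (rad/s): [2.57, 2.57, 3.14, 3.14, 3.14, 3.14, 3.14].

INTERFACE

Orientations are given as a unit quaternion [w, x, y, z].
In Python, from plant import arm, cams gives the robot as it stands. The module is installed in compiled form; this text tells all that it offers.
- The arm moves only by the tool play_rows, never from a script. Its argument "series" is a list of rows, each an object with "xyz": the shift along the tool's x, y, z in cm, a list of three; "rotation": the turn, a rotation vector about the tool's x, y, z in degrees, a list of three. A call has 1 to 5 rows; each row is the pose to reach, as a shift and turn from the pose measured when the call began, along the tool's axes at that moment; what a row does not reach only later rows make up. A row lasts 1/10 s, in which the tool goes at most 50 mm and 8.59 degrees, less where a joint would pass 70% of its speed; a pose out of reach is approached as far as the arm can. A call with a gripper value outside its range is refused whole. "gripper" is the gripper's target within -1 to 1 (fully open at 1, half-way at 0, shut at -1), set as the call begins (left out, the last holds). The fingers move at their own pace and stop on an object; "squeeze" is the grip in N (left out, the last holds). Time passes only in rows, so rows that repeat a pose let the fingers close. It gives the time, the measured TCP pose, the force and the opening at its end, in the units of the state.
- arm.read_state(): the state, without advancing time (a new reading comes with each control period).
- cams.read_camera(name): name is "scene" or "top"; returns a dict with "image" (400x640x3 uint8, red, green, blue), "depth" (400x640 float32, m along the optical axis (not along the pixel's ray), 0 where there is no reading), "fovy" (degrees; the focal length in pixels is half the picture's height over the tangent of half this angle, whatever the lens; pixels are square), "cx", "cy" (the principal point, pixels), "dist" ([k1, k2, p1, p2, k3] as OpenCV has them; the pictures are not rectified), "R" (3x3) and "t" (3): a world point X has camera coordinates R X + t. Camera axes: x right, y down, z forward; pixel columns grow to the right and rows downward; lengths in m; the calibration is good to about 2 mm. A picture is of the moment at which its call begins.
- arm.close_job(): hands the job in, once; it reports no verdict.
The state is a dict: "time": time; "qpos": joint angles; "joint_vel": joint speeds; "effort": joint torques, N m; "position": TCP position; "eef_rot": TCP orientation; "force": force on the tool from outside, world axes, zero at the start; "torque": the same for the moment, N m; "finger_gap": finger opening in m.
Only numpy, scipy, OpenCV 4.12 (cv2) and the standard library are available. Lean on these libraries where they do the work, as an engineer would, in place of code of your own. Each camera call takes 0.05 s, during which the arm holds its last target.

## Working session

There is one attempt and no reset: what is moved stays moved. The work goes in short steps, Python scripts to look and compute and a tool call to move; the robot and the scene stay as the last step left them, time stands still between calls to the robot, and variables do not carry over. Pictures are saved under pics/ and viewed, and the job is handed in when it is done.

Besides the shell and the picture viewer there is one more tool, called after "Request:" as name([rows], argument=value, ...), one row to a line, values as JSON. play_rows: Moves the arm, as the interface text tells. Its arguments: {"type":"object","properties":{"series":{"type":"array","items":{"type":"object","properties":{"xyz":{"type":"array","items":{"type":"number"}},"rotation":{"type":"array","items":{"type":"number"}}}}},"gripper":{"type":"number"},"squeeze":{"type":"number"}},"required":["series"]}

```bash
mkdir -p pics; python3 - <<'E'
from plant import arm,cams
import cv2,numpy as np
s=arm.read_state()
for k in s: print(k,np.round(s[k],3))
for n in("scene","top"):
    c=cams.read_camera(n); cv2.imwrite(f"pics/{n}0.png",c["image"][:,:,::-1])
    print(n,c["fovy"],c["cx"],c["cy"],c["dist"],np.round(c["R"],3).tolist(),c["t"])
E
```

```text
time 0.0
qpos [ 1.227  0.468 -0.012  1.604  0.006  1.071 -0.056]
joint_vel [-0.    -0.001  0.002 -0.002 -0.001 -0.     0.001]
effort [-1.0000e-03 -5.3238e+01  2.1000e-02 -2.5130e+01  1.1000e-02  8.0000e-03
  0.0000e+00]
position [ 0.192 -0.62   0.249]
eef_rot [ 0.569  0.42   0.57  -0.419]
force [-0.584 -0.082 -0.29 ]
torque [ 0.051 -0.006  0.053]
finger_gap 0.085
scene 52.280627858743316 330.15415136805103 204.40250176933372 [-0.01340607  0.          0.          0.          0.        ] [[-0.131, 0.991, -0.001], [0.518, 0.068, -0.852], [-0.845, -0.112, -0.523]] [ 0.12199574 -0.13721956  1.62348007]
top 50.94414667403359 317.8435935333664 196.1037960003578 [-0.03258072  0.          0.          0.          0.        ] [[0.026, -0.999, 0.031], [-0.981, -0.031, -0.191], [0.191, -0.025, -0.981]] [-0.08916505  0.56260376  1.23012344]
```

View pics/scene0.png

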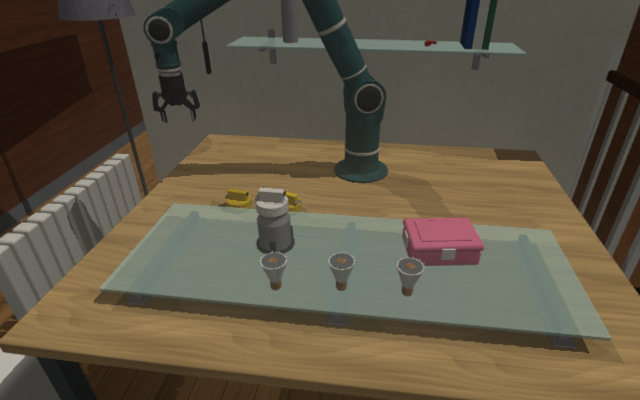

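View pics/top0.png

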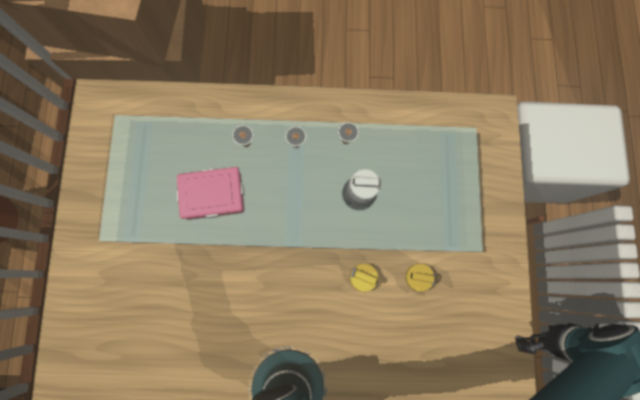

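White lid on the flask: top camera (365,182), scene (270,203). The other candidates are the yellow look-alikes at top (365,277) and (421,277), which stand off the flask on the table. Next I'll confirm it in a crop and measure.

```bash
cat > h.py <<'E'
import numpy as np,cv2
from plant import arm,cams
def KD(c):
    h=c["image"].shape[0]; f=h/2/np.tan(np.radians(c["fovy"]/2))
    return np.array([[f,0,c["cx"]],[0,f,c["cy"]],[0,0,1.]]),np.array(c["dist"],float)
def ray(c,uv):
    K,D=KD(c); n=cv2.undistortPoints(np.array(uv,float).reshape(-1,1,2),K,D).reshape(-1,2)
    R=np.array(c["R"]);t=np.array(c["t"]); d=np.c_[n,np.ones(len(n))]@R
    return -R.T@t,d
def plane(c,uv,z):
    o,d=ray(c,uv); return o+d*((z-o[2])/d[:,2])[:,None]
def cloud(c):
    dp=c["depth"]; v,u=np.mgrid[:dp.shape[0],:dp.shape[1]]
    o,d=ray(c,np.c_[u.ravel(),v.ravel()]); P=o+d*dp.reshape(-1,1); P[dp.ravel()==0]=np.nan
    return P.reshape(*dp.shape,3)
E
python3 - <<'E'
from h import *
for n,(u0,v0,u1,v1) in(("top",(335,155,400,215)),("scene",(240,180,305,260))):
    c=cams.read_camera(n); im=c["image"][v0:v1,u0:u1]
    cv2.imwrite(f"pics/{n}1.png",cv2.resize(im,None,fx=7,fy=7,interpolation=cv2.INTER_CUBIC)[:,:,::-1])
    P=cloud(c)[v0:v1,u0:u1]
    hsv=cv2.cvtColor(im,cv2.COLOR_RGB2HSV)
    Z=P[...,2]
    print(n,"zmax",np.nanmax(Z))
    for a,b in((.212,.232),(.18,.2)):
        m=(Z>a)&(Z<b); p=P[m]; 
        if m.sum()<5: continue
        r=cv2.minAreaRect((p[:,:2]*1000).astype(np.float32)); print(a,m.sum(),np.median(p,0).round(4),p.min(0).round(4),p.max(0).round(4),r)
E
```

```text
top zmax 0.22498175794739939
0.212 191 [ 0.5768 -0.1971  0.22  ] [ 0.5668 -0.2308  0.2127] [ 0.588  -0.1625  0.225 ] ((577.5961303710938, -196.64138793945312), (68.36886596679688, 20.974754333496094), 89.2458267211914)
0.18 482 [ 0.5658 -0.1957  0.1902] [ 0.5362 -0.237   0.1801] [ 0.6173 -0.1554  0.1999] ((576.6957397460938, -195.8009033203125), (81.59500122070312, 80.65054321289062), 3.3434507846832275)
scene zmax 0.22315125069165564
0.212 177 [ 0.5879 -0.1968  0.2198] [ 0.5712 -0.2312  0.212 ] [ 0.5949 -0.1617  0.2232] ((583.0406494140625, -196.34840393066406), (69.41046905517578, 23.5999755859375), 88.69144439697266)
0.18 385 [ 0.6006 -0.1941  0.1907] [ 0.5564 -0.2395  0.18  ] [ 0.6255 -0.1565  0.2   ] ((595.5562744140625, -194.158447265625), (57.60232162475586, 84.08497619628906), 19.183961868286133)
```

View pics/top1.png

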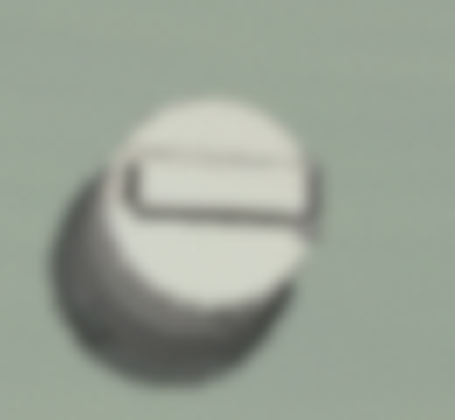

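```bash
python3 - <<'E'
from h import *
from scipy.spatial.transform import Rotation as Ro
for n,(u0,v0,u1,v1) in(("top",(335,155,400,215)),("scene",(240,180,305,260))):
    c=cams.read_camera(n)
    P=cloud(c)[v0:v1,u0:u1]; Z=P[...,2]
    m=(Z>.216)&(Z<.228)   # bar top face
    v,u=np.nonzero(m); q=plane(c,np.c_[u+u0,v+v0],.221)[:,:2]
    r=cv2.minAreaRect((q*1000).astype(np.float32)); w=np.linalg.svd(q-q.mean(0))[2][0]
    print(n,r,"mean",q.mean(0),"yaw",np.degrees(np.arctan2(w[1],w[0]))%180,np.median(Z[m]))
s=arm.read_state();w,x,y,z=s["eef_rot"];print(Ro.from_quat([x,y,z,w]).as_matrix().round(3),s["position"],s["time"])
E
```

```text
top ((576.7564086914062, -195.91177368164062), (19.318113327026367, 67.91063690185547), 1.8831497430801392) mean [ 0.57705631 -0.19638275] yaw 89.09963429589942 0.22022990634801065
scene ((585.9763793945312, -195.23912048339844), (70.48947143554688, 26.09770965576172), 87.36824035644531) mean [ 0.58588958 -0.19644914] yaw 88.82849286916219 0.2205240343115622
[[-0.     0.955  0.296]
 [ 0.001  0.296 -0.955]
 [-1.    -0.    -0.001]] [ 0.19248428 -0.62067792  0.24995938] 0.3
```

The crop shows the white round lid with a grip bar on the flask, and it is not yellow. The bar top measures z≈0.220 (expected 0.221) and 68×19 mm (66×20 given), centred at (0.577,-0.196) with yaw ≈89°. Now moving above it.

Request:
play_rows([
  {"xyz":[-4,0,0],"rotation":[0,0,0]},
  {"xyz":[-4,8,-5],"rotation":[-14,0,0]},
  {"xyz":[-4,12,-7],"rotation":[-22,0,0]},
  {"xyz":[-4,16,-10],"rotation":[-30,0,0]},
  {"xyz":[-4,20,-12],"rotation":[-38,0,0]},
], gripper=1, squeeze=40)

```text
time: 0.8
position: [0.326, -0.4695, 0.2902]
eef_rot: [0.668, 0.231, 0.669, -0.231]
force: [0.0, -0.2, -0.5]
finger_gap: 0.0855
```

```bash
cat >> h.py <<'E'
from scipy.spatial.transform import Rotation as Ro
def st():
    s=arm.read_state();w,x,y,z=s["eef_rot"];R=Ro.from_quat([x,y,z,w]).as_matrix();return s,R
def rel(p,az):
    s,R=st(); a=np.radians(az); z=np.array([np.cos(a),np.sin(a),0]);x=np.array([0,0,-1.])
    T=np.c_[x,np.cross(z,x),z]
    print("t",s["time"],"pos",s["position"].round(4) if hasattr(s["position"],"round") else s["position"],"tool z az",np.degrees(np.arctan2(R[1,2],R[0,2])).round(2),"q",np.round(s["qpos"],2),"F",np.round(s["force"],1),"T",np.round(s["torque"],2),"gap",s["finger_gap"])
    print("xyz cm",(R.T@(np.array(p)-s["position"])*100).round(2),"rot",np.degrees((Ro.from_matrix(R.T@T)).as_rotvec()).round(2))
E
python3 -c "
from h import *
print(arm.tip_extent);rel([.577,-.196,.27],-0.7)"
```

```text
0.019
t 0.8 pos [ 0.326  -0.4695  0.2902] tool z az -38.06 q [ 1.07  0.31 -0.2   1.75  0.07  1.09  0.18] F [ 0.  -0.2 -0.5] T [-0.01  0.04 -0.03] gap 0.08545965739450163
xyz cm [ 2.02 37.01  2.9 ] rot [-3.736e+01 -1.000e-02 -0.000e+00]
```

Request:
play_rows([
  {"xyz":[0,5,0.4],"rotation":[-8,0,0]},
  {"xyz":[0,10,0.8],"rotation":[-16,0,0]},
  {"xyz":[0,15,1.2],"rotation":[-24,0,0]},
  {"xyz":[0,20,1.6],"rotation":[-32,0,0]},
  {"xyz":[0,24.5,2.0],"rotation":[-37.4,0,0]},
])

```text
time: 1.3
position: [0.494, -0.2872, 0.2906]
eef_rot: [0.707, 0.002, 0.707, -0.002]
force: [0.3, -0.7, 0.2]
finger_gap: 0.0857
```

```bash
python3 -c "
from h import *
rel([.577,-.196,.27],-0.7)"
```

```text
t 1.3 pos [ 0.494  -0.2872  0.2906] tool z az -0.37 q [ 0.81  0.33 -0.42  1.73  0.15  1.1   0.33] F [ 0.3 -0.7  0.2] T [ 0.03 -0.04  0.05] gap 0.08566903652969546
xyz cm [2.06 9.17 8.24] rot [0.33 0.02 0.01]
```

Request:
play_rows([
  {"xyz":[0,3.4,3.0],"rotation":[0,0,0]},
  {"xyz":[0,6.8,6.1],"rotation":[0,0,0]},
  {"xyz":[1,9.2,8.2],"rotation":[0,0,0]},
  {"xyz":[2,9.2,8.2],"rotation":[0,0,0]},
  {"xyz":[2,9.2,8.2],"rotation":[0,0,0]},
])

```text
time: 1.8
position: [0.5758, -0.195, 0.2687]
eef_rot: [0.706, 0.002, 0.708, -0.001]
force: [-0.5, -1.4, 0.0]
finger_gap: 0.0855
```

```bash
python3 - <<'E'
from h import *
rel([.577,-.196,.213],-0.7)
for n in("top","scene"):
    c=cams.read_camera(n); u0,v0,u1,v1=(310,130,420,230) if n=="top" else (215,150,325,250)
    cv2.imwrite(f"pics/{n}2.png",cv2.resize(c["image"][v0:v1,u0:u1],None,fx=5,fy=5,interpolation=cv2.INTER_CUBIC)[:,:,::-1])
E
```

```text
t 1.8 pos [ 0.5758 -0.195   0.2687] tool z az -0.28 q [ 0.61  0.43 -0.45  1.67  0.2   1.1   0.1 ] F [-0.5 -1.4  0. ] T [-0.07  0.04  0.03] gap 0.08551279994174915
xyz cm [ 5.57 -0.1   0.14] rot [ 0.42 -0.18 -0.03]
```

View pics/scene2.png

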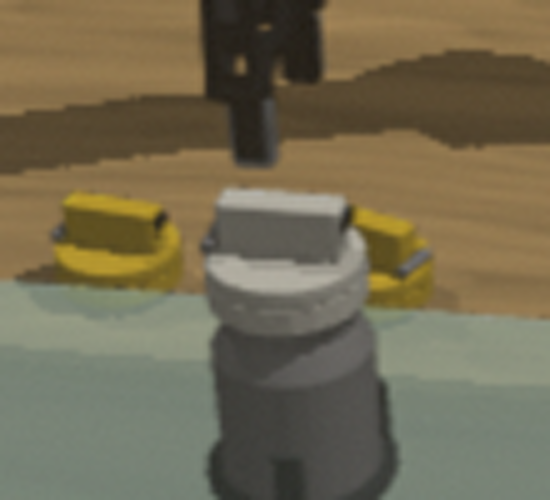

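The view shows the open gripper squarely above the white lid's bar; the finger is at crop (254,150) and the bar centre at (282,195). I'll check by projection that the finger's leftward offset is only perspective.

```bash
python3 - <<'E'
from h import *
c=cams.read_camera("scene");K,D=KD(c)
P=np.array([[.576+.05,-.195,.26],[.577+.01,-.196,.221]])
uv=cv2.projectPoints(P,cv2.Rodrigues(np.array(c["R"]))[0],np.array(c["t"],float),K,D)[0].reshape(-1,2)
print((uv-[215,150])*5)
Q=cloud(c);m=np.zeros(Q.shape[:2],bool);m[150:183,215:325]=1
f=m&(Q[...,2]>.24)&(Q[...,2]<.275)&(Q[...,0]>.45);print(Q[f].min(0),Q[f].max(0),np.median(Q[f],0))
E
```

```text
[[256.86541996 173.1486008 ]
 [281.49717843 203.78841082]]
[ 0.53118522 -0.20814456  0.2638937 ] [ 0.634193   -0.18517419  0.27497122] [ 0.53677574 -0.19441534  0.27128378]
```

The offset matches. Descending.

Request:
play_rows([
  {"xyz":[2,-0.1,0.1],"rotation":[0,0,0]},
  {"xyz":[4,-0.1,0.1],"rotation":[0,0,0]},
  {"xyz":[5.4,-0.1,0.1],"rotation":[0,0,0]},
  {"xyz":[5.5,-0.1,0.1],"rotation":[0,0,0]},
  {"xyz":[5.5,-0.1,0.1],"rotation":[0,0,0]},
])

```text
time: 2.45
position: [0.5769, -0.1991, 0.2162]
eef_rot: [0.707, 0.003, 0.707, -0.004]
force: [-0.3, 0.3, 0.2]
finger_gap: 0.0851
```

```bash
python3 -c "
from h import *
rel([.577,-.196,.213],-0.7)"
```

```text
t 2.45 pos [ 0.5769 -0.1991  0.2162] tool z az -0.57 q [ 0.6   0.48 -0.43  1.71  0.24  1.    0.07] F [-0.3  0.3  0.2] T [ 0.01  0.05 -0.01] gap 0.08505309532979372
xyz cm [0.32 0.31 0.  ] rot [0.13 0.02 0.07]
```

Request:
play_rows([
  {"xyz":[0.2,0.3,0],"rotation":[0,0,0]},
  {"xyz":[0.3,0.3,0],"rotation":[0,0,0]},
  {"xyz":[0.3,0.3,0],"rotation":[0,0,0]},
  {"xyz":[0.3,0.3,0],"rotation":[0,0,0]},
])

```text
time: 2.85
position: [0.5771, -0.1961, 0.2135]
eef_rot: [0.707, 0.003, 0.707, -0.004]
force: [0.2, -0.4, 0.3]
finger_gap: 0.0856
```

```bash
python3 -c "
from h import *
rel([.577,-.196,.213],-0.7)"
```

```text
t 2.85 pos [ 0.5771 -0.1961  0.2135] tool z az -0.56 q [ 0.6   0.48 -0.43  1.72  0.24  0.99  0.07] F [ 0.2 -0.4  0.3] T [ 0.02 -0.    0.02] gap 0.08562654161416415
xyz cm [ 0.05  0.01 -0.01] rot [0.14 0.05 0.09]
```

Request:
play_rows([
  {"xyz":[0,0,0],"rotation":[0,0,0]},
  {"xyz":[0,0,0],"rotation":[0,0,0]},
  {"xyz":[0,0,0],"rotation":[0,0,0]},
  {"xyz":[0,0,0],"rotation":[0,0,0]},
  {"xyz":[0,0,0],"rotation":[0,0,0]},
], gripper=-1, squeeze=35)

```text
time: 3.35
position: [0.5774, -0.1961, 0.2137]
eef_rot: [0.708, 0.003, 0.707, -0.004]
force: [1.3, -0.8, 0.2]
finger_gap: 0.0195
```

Request:
play_rows([
  {"xyz":[0,0,0],"rotation":[0,0,0]},
  {"xyz":[0,0,0],"rotation":[0,0,0]},
  {"xyz":[0,0,0],"rotation":[0,0,0]},
])

```text
time: 3.65
position: [0.5774, -0.1961, 0.2137]
eef_rot: [0.708, 0.003, 0.707, -0.004]
force: [-0.3, 0.2, 1.4]
finger_gap: 0.0193
```

```bash
python3 -c "
from h import *
rel([.577,-.196,.213],-0.7)"
```

```text
t 3.65 pos [ 0.5774 -0.1961  0.2137] tool z az -0.56 q [ 0.6   0.48 -0.43  1.72  0.24  0.99  0.07] F [-0.3  0.2  1.4] T [-0.04 -0.02 -0.02] gap 0.01926154412485425
xyz cm [ 0.07  0.   -0.04] rot [0.14 0.08 0.09]
```

Pinched with a 19 mm gap. Turning clockwise, which is + about tool x, with a light push down.

Request:
play_rows([
  {"xyz":[0.05,0,0],"rotation":[2,0,0]},
  {"xyz":[0.1,0,0],"rotation":[4,0,0]},
  {"xyz":[0.1,0,0],"rotation":[6,0,0]},
  {"xyz":[0.1,0,0],"rotation":[8,0,0]},
  {"xyz":[0.1,0,0],"rotation":[10,0,0]},
])

```text
time: 4.15
position: [0.578, -0.1967, 0.2137]
eef_rot: [0.705, 0.065, 0.703, -0.066]
force: [-0.0, -0.7, 4.7]
finger_gap: 0.0191
```

```bash
python3 -c "
from h import *
rel([.577,-.196,.213],-0.7)"
```

```text
t 4.15 pos [ 0.578  -0.1967  0.2137] tool z az -10.64 q [ 0.57  0.48 -0.4   1.72  0.22  0.98 -0.09] F [-0.  -0.7  4.7] T [-0.26 -0.02  0.1 ] gap 0.019119407345529093
xyz cm [ 0.07  0.05 -0.11] rot [-9.94  0.2   0.15]
```

Request:
play_rows([
  {"xyz":[0.15,0,0],"rotation":[2,0,0]},
  {"xyz":[0.15,0,0],"rotation":[4,0,0]},
  {"xyz":[0.15,0,0],"rotation":[6,0,0]},
  {"xyz":[0.15,0,0],"rotation":[8,0,0]},
  {"xyz":[0.15,0,0],"rotation":[10,0,0]},
])

```text
time: 4.65
position: [0.5788, -0.1975, 0.2137]
eef_rot: [0.698, 0.126, 0.693, -0.128]
force: [0.5, -0.6, 6.1]
finger_gap: 0.0193
```

```bash
python3 -c "
from h import *
rel([.577,-.196,.213],-0.7)"
```

```text
t 4.65 pos [ 0.5788 -0.1975  0.2137] tool z az -20.71 q [ 0.54  0.47 -0.36  1.72  0.2   0.98 -0.25] F [ 0.5 -0.6  6.1] T [-0.26  0.09  0.14] gap 0.01926655679752699
xyz cm [ 0.07  0.08 -0.23] rot [-20.01   0.37   0.21]
```

Request:
play_rows([
  {"xyz":[0.15,0.05,-0.08],"rotation":[2,0,0]},
  {"xyz":[0.15,0.1,-0.15],"rotation":[4,0,0]},
  {"xyz":[0.15,0.1,-0.18],"rotation":[6,0.2,0.2]},
  {"xyz":[0.15,0.1,-0.2],"rotation":[8,0.3,0.2]},
  {"xyz":[0.15,0.1,-0.2],"rotation":[10,0.3,0.2]},
])

```text
time: 5.15
position: [0.5788, -0.197, 0.2137]
eef_rot: [0.684, 0.188, 0.679, -0.188]
force: [2.4, -1.4, 5.7]
finger_gap: 0.0193
```

```bash
python3 -c "
from h import *
rel([.577,-.196,.213],-30.7)"
```

```text
t 5.15 pos [ 0.5788 -0.197   0.2137] tool z az -30.82 q [ 0.52  0.47 -0.32  1.72  0.17  0.97 -0.41] F [ 2.4 -1.4  5.7] T [-0.56 -0.28  0.18] gap 0.019325355734302052
xyz cm [ 0.06 -0.01 -0.2 ] rot [-0.12  0.35 -0.12]
```

Request:
play_rows([
  {"xyz":[0.15,0,-0.05],"rotation":[2,0.1,0]},
  {"xyz":[0.15,0,-0.1],"rotation":[4,0.3,0]},
  {"xyz":[0.15,0,-0.1],"rotation":[6,0.3,0]},
  {"xyz":[0.15,0,-0.1],"rotation":[8,0.3,0]},
  {"xyz":[0.15,0,-0.1],"rotation":[10,0.3,0]},
])

```text
time: 5.65
position: [0.579, -0.1968, 0.2127]
eef_rot: [0.664, 0.248, 0.661, -0.246]
force: [3.6, -1.8, -0.2]
finger_gap: 0.0192
```

```bash
python3 -c "
from h import *
rel([.577,-.196,.213],-40.7)"
```

```text
t 5.65 pos [ 0.579  -0.1968  0.2127] tool z az -40.92 q [ 0.49  0.46 -0.28  1.72  0.15  0.97 -0.56] F [ 3.6 -1.8 -0.2] T [-0.41 -0.7   0.06] gap 0.01919020678744459
xyz cm [-0.03 -0.07 -0.2 ] rot [-0.22  0.17 -0.24]
```

The force fell to 0 and z began to drop at about 40°. Stopping the turn and following it down.

Request:
play_rows([
  {"xyz":[0.2,0,0],"rotation":[0,0,0]},
  {"xyz":[0.3,0,0],"rotation":[0,0,0]},
  {"xyz":[0.4,0,0],"rotation":[0,0,0]},
  {"xyz":[0.4,0,0],"rotation":[0,0,0]},
])

```text
time: 6.05
position: [0.5791, -0.1968, 0.2084]
eef_rot: [0.664, 0.248, 0.661, -0.246]
force: [2.3, -0.3, -1.7]
finger_gap: 0.0195
```

```bash
python3 -c "
from h import *
rel([.579,-.197,.2045],-40.7)"
```

```text
t 6.05 pos [ 0.5791 -0.1968  0.2084] tool z az -40.91 q [ 0.49  0.47 -0.28  1.73  0.15  0.96 -0.56] F [ 2.3 -0.3 -1.7] T [-0.18 -0.53  0.07] gap 0.019545970226778203
xyz cm [ 0.39 -0.03  0.01] rot [-0.21  0.17 -0.25]
```

Request:
play_rows([
  {"xyz":[0.2,0,0],"rotation":[0,0,0]},
  {"xyz":[0.35,0,0],"rotation":[0,0,0]},
  {"xyz":[0.45,0,0],"rotation":[0,0.1,-0.2]},
  {"xyz":[0.5,0,0],"rotation":[0,0.1,-0.2]},
  {"xyz":[0.5,0,0],"rotation":[0,0.1,-0.2]},
])

```text
time: 6.55
position: [0.5793, -0.1967, 0.2047]
eef_rot: [0.663, 0.247, 0.662, -0.247]
force: [0.3, -0.2, 7.4]
finger_gap: 0.0195
```

```bash
python3 -c "
from h import *
rel([.579,-.197,.2045],-40.7)"
```

```text
t 6.55 pos [ 0.5793 -0.1967  0.2047] tool z az -40.9 q [ 0.48  0.47 -0.28  1.73  0.15  0.96 -0.57] F [ 0.3 -0.2  7.4] T [ 0.04  0.28 -0.1 ] gap 0.019452708895353627
xyz cm [ 0.02 -0.04 -0.01] rot [-0.2   0.1  -0.05]
```

It dropped 9.0 mm in all (0.2137→0.2047) and now meets a firm 7.4 N. Releasing.

Request:
play_rows([
  {"xyz":[0.1,0,0],"rotation":[0,0,0]},
  {"xyz":[0,0,0],"rotation":[0,0,0]},
  {"xyz":[0,0,0],"rotation":[0,0,0]},
  {"xyz":[0,0,0],"rotation":[0,0,0]},
  {"xyz":[0,0,0],"rotation":[0,0,0]},
], gripper=1, squeeze=20)

```text
time: 7.05
position: [0.5791, -0.1967, 0.2044]
eef_rot: [0.663, 0.247, 0.662, -0.247]
force: [0.3, 0.4, 0.4]
finger_gap: 0.085
```

Request:
play_rows([
  {"xyz":[0,0,0],"rotation":[0,0,0]},
  {"xyz":[0,0,0],"rotation":[0,0,0]},
  {"xyz":[0,0,0],"rotation":[0,0,0]},
])

```text
time: 7.35
position: [0.5791, -0.1967, 0.2044]
eef_rot: [0.663, 0.247, 0.662, -0.247]
force: [0.1, 0.2, -0.2]
finger_gap: 0.0855
```

Request:
play_rows([
  {"xyz":[-1,0,0],"rotation":[0,0,0]},
  {"xyz":[-3,0,0],"rotation":[0,0,0]},
  {"xyz":[-6,0,0],"rotation":[0,0,0]},
  {"xyz":[-9,0,0],"rotation":[0,0,0]},
  {"xyz":[-11,0,0],"rotation":[0,0,0]},
])

```text
time: 7.85
position: [0.5797, -0.1967, 0.3177]
eef_rot: [0.664, 0.247, 0.661, -0.247]
force: [0.4, 0.1, -0.4]
finger_gap: 0.0856
```

Request:
play_rows([
  {"xyz":[-2,-3,3],"rotation":[0,0,0]},
  {"xyz":[-2,-7,5],"rotation":[0,0,0]},
  {"xyz":[-2,-11,7],"rotation":[0,0,0]},
  {"xyz":[-2,-15,9],"rotation":[0,0,0]},
  {"xyz":[-2,-18,10],"rotation":[0,0,0]},
])

```text
time: 8.35
position: [0.5359, -0.4018, 0.3385]
eef_rot: [0.664, 0.248, 0.66, -0.248]
force: [0.6, -0.4, -0.2]
finger_gap: 0.0854
```

```bash
python3 - <<'E'
from h import *
rel([.579,-.197,.3],-40.7)
for n,(u0,v0,u1,v1) in(("top",(335,155,400,215)),("scene",(240,180,305,260))):
    c=cams.read_camera(n); cv2.imwrite(f"pics/{n}3.png",c["image"][:,:,::-1])
    cv2.imwrite(f"pics/{n}3c.png",cv2.resize(c["image"][v0:v1,u0:u1],None,fx=7,fy=7,interpolation=cv2.INTER_CUBIC)[:,:,::-1])
    P=cloud(c)[v0:v1,u0:u1]; Z=P[...,2]
    for a,b in((.205,.23),(.176,.19)):
        m=(Z>a)&(Z<b); p=P[m]
        A=np.c_[p[:,:2]-p[:,:2].mean(0),np.ones(len(p))]
        print(n,a,m.sum(),np.median(p,0).round(4),cv2.minAreaRect((p[:,:2]*1000).astype(np.float32)))
    m=(Z>.176)&(Z<.19)&(np.hypot(P[...,0]-.579,P[...,1]+.197)<.036)
    p=P[m]; k=np.linalg.lstsq(np.c_[p[:,:2]-[.579,-.197],np.ones(len(p))],p[:,2],rcond=None)[0]; print("cap plane",k)
E
```

```text
t 8.35 pos [ 0.5359 -0.4018  0.3385] tool z az -41.06 q [ 0.74  0.45 -0.21  1.44  0.1   1.26 -0.2 ] F [ 0.6 -0.4 -0.2] T [-0.    0.01 -0.01] gap 0.08542627480040135
xyz cm [  3.81  18.27 -10.23] rot [-0.36  0.32 -0.05]
top 0.205 181 [ 0.5752 -0.1961  0.2111] ((576.8327026367188, -196.0818634033203), (67.8572998046875, 19.428037643432617), 48.04526138305664)
top 0.176 446 [ 0.5711 -0.1949  0.1814] ((574.9804077148438, -197.4998779296875), (80.98729705810547, 82.90524291992188), 46.84737014770508)
cap plane [-0.00356352 -0.00386829  0.18156161]
scene 0.205 134 [ 0.5852 -0.1958  0.2114] ((581.9769897460938, -196.48898315429688), (70.03778076171875, 20.74094009399414), 50.245849609375)
scene 0.176 338 [ 0.5971 -0.1983  0.1818] ((585.6299438476562, -195.84803771972656), (73.7170181274414, 80.9104995727539), 17.568254470825195)
cap plane [0.01232559 0.00355288 0.18296453]
```

View pics/scene3.png

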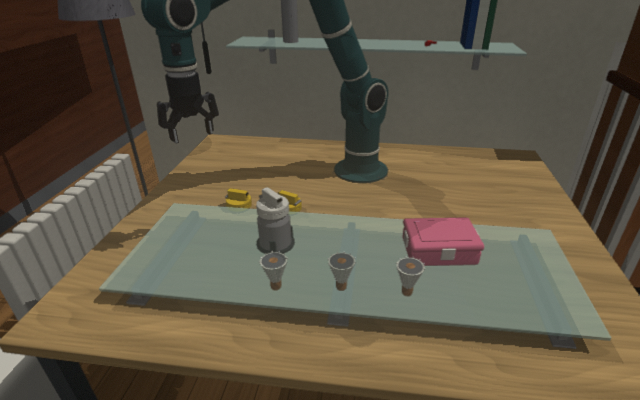

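View pics/scene3c.png

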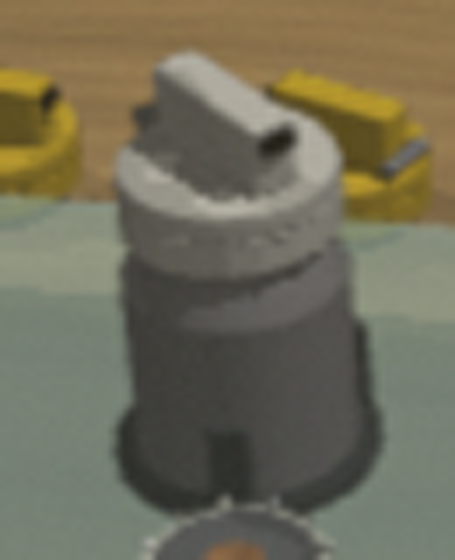

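The lid is down and level: the cap top is at z≈0.182 (0.182 expected) and the bar top at 0.211 (0.212 expected), with the bar turned about 40°. The lunchbox, shuttlecocks and yellow pieces are at the same pixels as before, and the gripper is well clear. Handing in.

```bash
python3 -c "
from plant import arm
print(arm.close_job())"
```

```text
the job is handed in; nothing more can be done
None
```

The lid is fully home and level on the flask, and I let go and handed the job in at about 8.5 s. I pinched the grip bar and turned the lid clockwise about 40° with a push of roughly 5 N. When it began to drop I stopped turning and followed it down 9.0 mm to a firm 7.4 N stop. Then I opened the gripper and moved clear.

- **Lid height:** the cap top measured z = 0.182–0.183 m (0.182 expected) and the bar top 0.211 m (0.212 expected).
- **Level:** the top camera's fit of the cap gave under 0.5° of tilt. The scene camera's fit gave about 0.7°, which I put down to depth noise.
- **Other objects:** by eye, the lunchbox, shuttlecocks and yellow look-alikes were unmoved in the last scene picture. I did not measure them.
- **Disagreement:** the neck held the lid about 2 mm farther in x than the cameras had shown, which is within the calibration error. The sideways force from this stayed under 5 N in every reading, and no check failed.

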